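# Crank the antenna coupler to its clip

### The arm

A 6-joint arm with a two-finger parallel gripper is mounted at the origin on the work surface. World frame = base frame: x ahead of the robot, y to its left, z up, the work surface at z = 0. Lengths are in m, angles in rad, forces in N, time in s.
With the tool pointing down it reaches from about 0.35 to 0.775 m from the base axis. Payload 7.3 kg.
Tool frame: the origin (TCP) lies at the very end of the fingers, on their centre line; the grasp point (between the pads) lies 19 mm behind it; z points along the fingers, y is the line along which they close (so a half turn about z gives the same grasp; the last joint's range is limited). The gripper opens to 92 mm and grips with 3 to 60 N. Pads are 19 mm wide; open, the fingers measure 130 mm over their backs; the gripper's body (75 mm by 190 mm) begins 47 mm behind the grasp point.
Start: joints at [-1.453, 0.342, 1.524, -0, 1.275, -0.146], TCP at [0.137, -0.507, 0.227] pointing down, gripper open.
Joint ranges: [-2.53, 2.53], [-0.77, 2.02], [0.04, 2.7], [-1, 4.14], [0.28, 2.66], [-3.11, 3.11]. Speed limits (rad/s): [2.57, 2.57, 3.14, 3.14, 3.14, 3.14].

### API

Orientations are given as [roll, pitch, yaw] about the fixed x, y, z axes, in that order (R = Rz(yaw) Ry(pitch) Rx(roll)).
In Python, from cell import robot gives the robot as it stands.
- The arm moves only by the tool apply_moves, never from a script. Its argument "rows" is a list of rows, each an object with "xyz": the shift along the tool's x, y, z in mm, a list of three; "turn": the turn about the tool's z in rad. A call has 1 to 10 rows; each row shifts and turns the commanded pose from where the row before left it, along the tool's axes as they then stand; what a row does not reach is not made up. A row lasts 1/8 s, in which the tool goes at most 62.5 mm and 10.7 degrees, less where a joint would pass 70% of its speed; a pose out of reach is approached as far as the arm can. A call with a gripper value outside its range is refused whole. "gripper" is the opening, from 0 (shut) to 1 (fully open), set as the call begins (left out, the last holds). The fingers move at their own pace and stop on an object; "newtons" is the grip in N (left out, the last holds). Time passes only in rows, so rows that do not move let the fingers close. It gives the time, the measured TCP pose, the force and the opening at its end, in the units of the state.
- robot.observe(): the state, without advancing time (a new reading comes with each control period).
- robot.read_camera(name): name is "scene" or "top" or "wrist"; returns a dict with "frame" (384x512x3 uint8, blue, green, red), "mtx" (3x3 intrinsics, pixels), "R" (3x3) and "t" (3): a world point X has camera coordinates R X + t; the wrist camera has in their place "T_tool_cam" (4x4, takes a point from camera to tool coordinates, whose origin is the TCP and whose axes are the flange's). Camera axes: x right, y down, z forward; pixel columns grow to the right and rows downward; lengths in m; the calibration is good to about 2 mm. The wrist camera is an equidistant fisheye: a pixel r from the principal point sees the ray r / f radians off the axis. A picture is of the moment at which its call begins: read the wrist's pose just before it. There is no depth.
- robot.hand_in(): hands the job in, once; it reports no verdict.
The state is a dict: "time": time; "qpos": joint angles; "qvel": joint speeds; "joint_efforts": joint torques, N m; "tool_pos": TCP position; "tool_rot": TCP orientation; "contact_force": force on the tool from outside, world axes, zero at the start; "torque": the same for the moment, N m; "opening": finger opening in m.
Only numpy, scipy, OpenCV 4.12 (cv2) and the standard library are available. Lean on these libraries where they do the work, as an engineer would, in place of code of your own. Each camera call takes 0.05 s, during which the arm holds its last target. There are 200 camera calls.

### The job

Fit the loose crank down through the dust seal onto the hidden six-point star drive in the antenna coupler's collar, feeling gently for the fit and never forcing it, until it sits fully home. Then wind it clockwise, seen from above, until the steel pointer is level with the brass clip on the scale, and let go, leaving the crank seated. Leave the bottle, microphone and switch box where they stand.

Things in the scene. Friction and masses are not known exactly. Their poses are not given: they have to be found in the camera images.
- crank_grip (a point): Centre of the square grip block on the loose crank's axis: 24 x 24 mm, 42 mm tall, sides facing +-x, +-y. Grip it across y. The crank, 0.4 kg, starts standing upright on its socket; this point is 80 mm above its mouth. z: up along the socket; x: along the flat steel arm (20 wide, 8 thick, just below the block) that ends 82 mm out at +x, 43 mm at -x.
- crank_mouth (a point): Centre of the open lower end of the crank's dark round socket tube, 33 mm diameter, 50 mm tall; same axes as crank_grip, 80 mm below it. Star-shaped bore, 30 mm deep: six slots 7 mm wide, 29 mm across tips, one pointing along +x, the rest every 60 degrees. At the collar floor when fully home.
- crank_knob (a point): Middle of the upright black knob on the crank's arm, 70 mm out from the axis at +x: 22 mm diameter, 36 mm tall, its top 6 mm below the grip block's. At the arm's other end, 34 mm out, is a disc 28 mm in diameter, 12 mm tall.
- collar_rim (a point): Centre of the mouth of the aluminium collar in the middle of the coupler's top. Collar: 38 mm tall, 52 mm outside, bore 34.4 mm, flared at the mouth to 41 mm. A soft black dust seal below the mouth hides the bore and offers no resistance. z up; x, y along the coupler, a fixed grey case 160 (x) x 200 (y) x 60 mm.
- collar_floor (a point): Centre of the collar's flat floor, 38 mm below the rim, level with the case's top. The hidden steel star, six arms 5 mm wide, 24 mm across tips, rises here on the axis; its top is 14 to 22 mm above this floor, and how its arms are turned is not given: both differ each time. The crank fits on every 60 degrees (4.8 degrees of play each way), and only then goes down to this floor.
- pointer_tip (a point): Tip of the steel pointer, a 14 x 10 mm block, 11 mm tall, on the slot at the coupler's far (+x) edge; the tip points to the coupler's +x. It slides along the coupler's +y by 45 mm per radian that the star turns clockwise seen from above, and back when turned anticlockwise (stop 37 degrees before the start).
- clip_line (a point): Tip of the brass clip, a fixed block 10 x 8 x 12 mm beside the scale; its tip points to the coupler's -x, at the pointer's path. Axes as the coupler's: the pointer is level with it when both have the same place along y. It starts 32 to 58 mm on from the pointer towards +y. Level means within 4 mm.
- bottle: Bystander: clear plastic water bottle, 62 mm diameter, 190 mm tall; origin at the centre of its underside.
- desk_mic: Bystander: dark desk microphone, base 130 x 90 mm, about 175 mm tall; origin at the centre of its underside.
- switch_box: Bystander: small aluminium switch box, 60 x 100 x 40 mm, knob on top, 54 mm in all; origin at the centre of its underside.
- spindle (a joint): The hidden star is sprung: pressed down it gives 5 N per mm for 4 mm, then is solid. Push with less than 15 N: all the crank's contacts on it, turning included, damage it above 40 N. It resists turning with 0.16 N m (pressing under 10 N does not drag it round) and stays where left. Value: its turn since the start, rad, clockwise positive; tells nothing of how the arms lie.
Mind the look-alikes: they are no part of the job. What is meant by the part that bears crank_grip is not orange, and is the larger of those in its own colour.

How it is judged:
On the way, in this order (a step that is already met when the one before it is completed fails the run):
1. the crank is fully home on the star drive, upright in the collar (z of crank_mouth in the frame of collar_floor between -0.004 and 0.003 m and horizontal distance between crank_mouth and collar_floor below 0.003 m and angle between crank_mouth's own z axis and vertical below 0.06 rad), for 0.2 s.
2. the pointer is level with the clip, with the crank home (all of step 1 and y of pointer_tip in the frame of clip_line between -0.004 and 0.004 m), for 0.2 s.
At the end, for the whole second after the job is handed in: The crank stands upright in the collar within 3 mm of its floor and axis, released and at rest, and the pointer tip is within 4 mm of the clip along the scale (all of step 2 and linear speed of crank below 0.02 m/s and contact force between the fingers and crank below 0.1 N); the robot touches nothing.
It fails at once if the hidden star drive is forced: more than 40 N between it and the crank (contact force between crank and spindle above 40 N).
It fails at once if the crank is rammed against the coupler with more than 40 N (contact force between crank and coupler above 40 N).
It fails at once if a bystander is pushed more than 20 mm (distance of any of bottle, desk_mic, switch_box from where it was at the start of the episode above 0.02 m).
It also fails if it takes over 58 s, if anything falls off the work surface, if the arm or the gripper's body presses on something with over 40 N, if the wrist force passes 120 N, or if a joint passes its speed limit or range.

## Working session

There is one attempt and no reset: what is moved stays moved. The work goes in short steps, Python scripts to look and compute and a tool call to move; the robot and the scene stay as the last step left them, time stands still between calls to the robot, and variables do not carry over. Pictures are saved under pics/ and viewed, on a budget of 10 in all, crops included, one or two more only if the job needs it, and the job is handed in when it is done.

Besides the shell and the picture viewer there is one more tool, called after "Call:" as name([rows], argument=value, ...), one row to a line, values as JSON. apply_moves: Moves the arm, as the interface text tells. Its arguments: {"type":"object","properties":{"rows":{"type":"array"},"gripper":{"type":"number"},"newtons":{"type":"number"}},"required":["rows"]}

```bash
mkdir -p pics; ls
python3 - <<'E'
from cell import robot
import cv2,numpy as np
s=robot.observe();print(s)
a=robot.read_camera("scene");b=robot.read_camera("top")
np.savez("v0.npz",**{f"{n}_{k}":v for n,c in(("s",a),("t",b)) for k,v in c.items()})
for c in(a,b):print(c["mtx"],c["R"],c["t"])
cv2.imwrite("pics/s.png",a["frame"]);cv2.imwrite("pics/t.png",b["frame"])
cv2.imwrite("pics/st.png",np.hstack([cv2.resize(a["frame"],(400,300)),cv2.resize(b["frame"],(400,300))]))
cv2.imwrite("pics/s0.png",cv2.resize(a["frame"],(800,600),interpolation=2));cv2.imwrite("pics/t0.png",cv2.resize(b["frame"],(800,600),interpolation=2))
E
```

```text
pics
{'time': 0.0, 'qpos': array([-1.45303669e+00,  3.42690216e-01,  1.52502853e+00,  8.33002684e-06,
        1.27536632e+00, -1.45957089e-01]), 'qvel': array([-0.00067791,  0.00177951, -0.00134898,  0.00060508, -0.00167834,
       -0.00047989]), 'joint_efforts': array([-4.38348679e-04, -4.31243920e+01, -2.44222856e+01,  7.18801282e-02,
        5.60044439e-02, -1.52467323e-04]), 'tool_pos': array([ 0.13684997, -0.50643322,  0.2260578 ]), 'tool_rot': array([-3.14011727e+00, -2.24936418e-04,  2.63714133e-01]), 'contact_force': array([-0.07042067, -0.20192056,  0.85028614]), 'torque': array([ 0.00322569, -0.03325749, -0.03829464]), 'opening': 0.09177155217939986}
[[402.98636289   0.         256.26002299]
 [  0.         402.98636289 191.10433446]
 [  0.           0.           1.        ]] [[-0.04294653  0.99906031  0.00583856]
 [ 0.77352311  0.03694885 -0.63269011]
 [-0.63231131 -0.02265559 -0.77438306]] [-0.0449083  -0.38437897  1.66909338]
[[459.79294594   0.         252.09832541]
 [  0.         459.79294594 194.2681515 ]
 [  0.           0.           1.        ]] [[-0.01533052 -0.99984065  0.00914567]
 [-0.99786815  0.01471869 -0.06358071]
 [ 0.06343596 -0.01010089 -0.99793479]] [0.06798174 0.55966633 1.19992606]
```

View pics/s0.png

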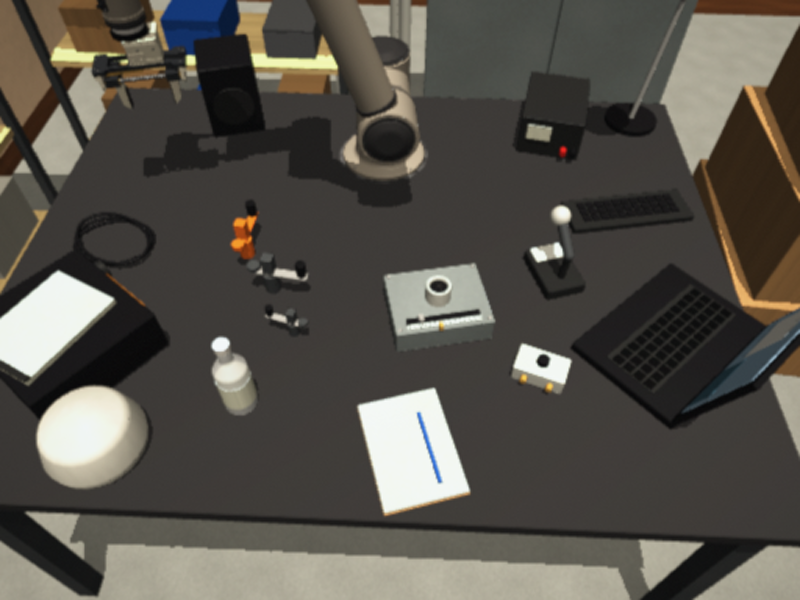

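View pics/t0.png

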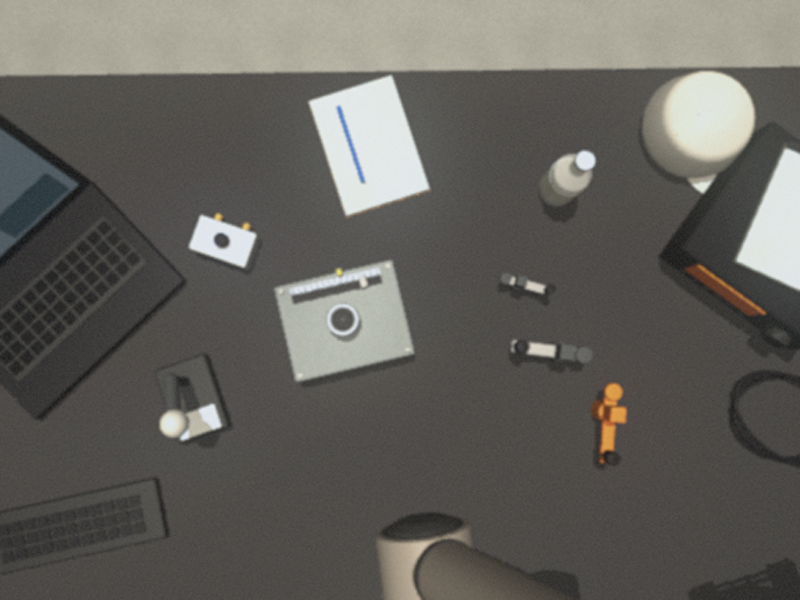

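Three candidates for the crank: the orange one (top 610,425), the small grey one (top 527,287) and the larger grey one (top 550,352). The larger grey one fits, being not orange and the larger of the two greys. I'll confirm it in a crop.

Run:
```python
import cv2
t=cv2.imread("pics/t.png");s=cv2.imread("pics/s.png")
import numpy as np
A=cv2.resize(t[165:265,310:410],(400,400),interpolation=cv2.INTER_CUBIC)   # x4
B=cv2.resize(t[160:250,170:270],(400,360),interpolation=cv2.INTER_CUBIC)
C=cv2.resize(s[155:220,150:210],(240,260));
im=np.zeros((600,800,3),np.uint8);im[:400,:400]=A;im[:360,400:]=B
C=cv2.resize(s[160:215,155:205],(200,220),interpolation=2);im[370:590,420:620]=C
im=cv2.convertScaleAbs(im,alpha=1.5)
cv2.imwrite("pics/c1.png",im)
```

```text
(no output)
```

View pics/c1.png

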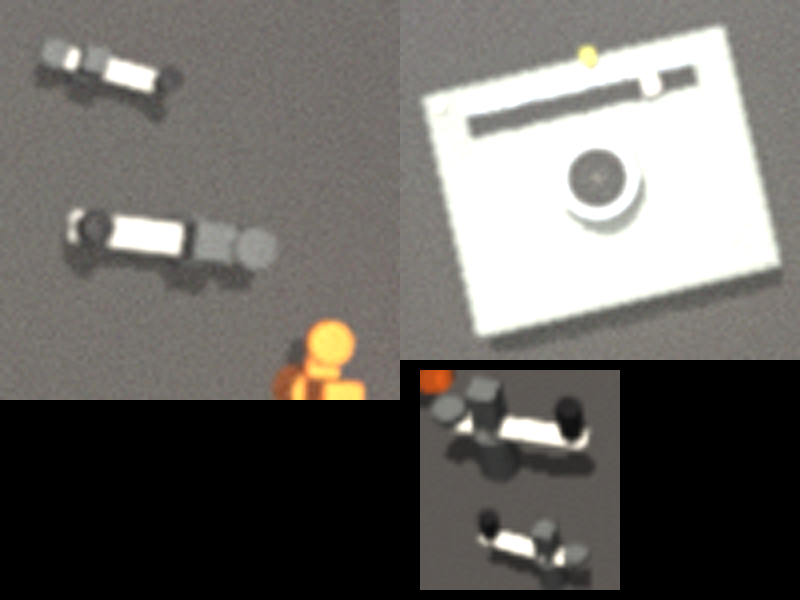

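The crop confirms it. The larger grey crank has its block top at about (363.5,225) native top px, the knob top at (334,221.5) and the disc at (374,227), so its arm points to about +y. The clip is at about (217,174) and the pointer at about (233,180). Next I measure.

```bash
cat > h.py <<'E'
import numpy as np,cv2
d=np.load("v0.npz")
def ray(n,u,v,z):
    K,R,t=d[n+"_mtx"],d[n+"_R"],d[n+"_t"]
    c=-R.T@t; r=R.T@np.linalg.inv(K)@np.array([u,v,1.])
    return c+r*(z-c[2])/r[2]
def proj(n,X):
    K,R,t=d[n+"_mtx"],d[n+"_R"],d[n+"_t"]
    p=K@(R@np.asarray(X)+t); return p[:2]/p[2]
E
python3 - <<'E'
from h import *
g=ray("t",363.5,225,.101);k=ray("t",333.75,221.5,.095);b=ray("t",374.2,227,.071)
print("block",g,"knob",k,"disc",b,"d",np.linalg.norm((k-g)[:2]),np.linalg.norm((b-g)[:2]),"yaw",np.arctan2(*(k-g)[1::-1]),np.arctan2(*(g-b)[1::-1]))
t=d["t_frame"]
# collar rim ellipse: bright ring inside dark seal
h=cv2.cvtColor(t,cv2.COLOR_BGR2HSV)
roi=cv2.cvtColor(t,cv2.COLOR_BGR2GRAY)
m=(roi<80).astype(np.uint8)
n,l,st,ce=cv2.connectedComponentsWithStats(m[185:225,200:240])
for s,c in zip(st[1:],ce[1:]):
    if s[4]>40:print(s,c+[200,185],ray("t",*(c+[200,185]),.095))
y=((h[...,0]>18)&(h[...,0]<35)&(h[...,1]>90)&(h[...,2]>90)).astype(np.uint8)
n,l,st,ce=cv2.connectedComponentsWithStats(y[150:200,190:250])
for s,c in zip(st[1:],ce[1:]):print("clip",s,c+[190,150],ray("t",*(c+[190,150]),.07))
# coupler quad
w=((roi>100)).astype(np.uint8);w[:160]=0;w[250:]=0;w[:,:172]=0;w[:,270:]=0
cs,_=cv2.findContours(w,0,2);c=max(cs,key=cv2.contourArea);R=cv2.minAreaRect(c);print(R)
q=np.array([ray("t",*p,.06) for p in cv2.boxPoints(R)]);print(q,q.mean(0))
for i in range(4):
    e=q[(i+1)%4]-q[i];print(np.linalg.norm(e),np.arctan2(e[1],e[0]))
print("pointer",ray("t",233,180.5,.071))
E
```

```text
block [ 0.47550581 -0.21255234  0.101     ] knob [ 0.48523195 -0.14058064  0.095     ] disc [ 0.4698418  -0.24702296  0.071     ] d 0.07262591177043685 0.034932866772693034 yaw 1.436471654500364 1.4079376225998246
clip [25 22  4  4 14] [216.5 173.5] [0.61144915 0.14965088 0.07      ]
((219.3873291015625, 203.52684020996094), (65.31698608398438, 79.35319519042969), 76.60750579833984)
[[0.59501047 0.26103725 0.06      ]
 [0.63949949 0.06304224 0.06      ]
 [0.47624639 0.02700623 0.06      ]
 [0.4327941  0.22347743 0.06      ]] [0.53588761 0.14364079 0.06      ]
0.2029317542150625 -1.3497696606976055
0.16718304129528844 -2.924339430555044
0.20121886741368405 1.7884562719644468
0.16650792773957748 0.2275319457757976
pointer [0.59290814 0.10797372 0.071     ]
```

Call:
apply_moves([
  {"xyz": [42, -20, 0], "turn": 0},
  {"xyz": [45, -22, 0], "turn": 0},
  {"xyz": [45, -22, 0], "turn": 0},
  {"xyz": [45, -22, 0], "turn": 0},
  {"xyz": [45, -22, 0], "turn": 0},
  {"xyz": [45, -22, 0], "turn": 0},
  {"xyz": [45, -22, 0], "turn": 0},
  {"xyz": [45, -22, 0], "turn": 0},
  {"xyz": [45, -22, 0], "turn": 0},
], gripper=1.0)

```text
time: 1.23
tool_pos: [0.4748, -0.2115, 0.2264]
tool_rot: [-3.141, 0.0, 0.264]
contact_force: [0.7, -0.4, 0.3]
opening: 0.0919
```

Call:
apply_moves([
  {"xyz": [0, 0, 0], "turn": -0.17},
  {"xyz": [0, 0, 0], "turn": -0.17},
  {"xyz": [0, 0, 0], "turn": -0.17},
  {"xyz": [0, 0, 0], "turn": -0.17},
  {"xyz": [0, 0, 0], "turn": -0.17},
  {"xyz": [0, 0, 0], "turn": -0.17},
  {"xyz": [0, 0, 0], "turn": -0.15},
  {"xyz": [0, 0, 0], "turn": 0},
])

```text
time: 2.22
tool_pos: [0.4737, -0.2127, 0.2264]
tool_rot: [-3.141, -0.0, 1.432]
contact_force: [-0.1, -0.4, -0.9]
opening: 0.0916
```

```bash
cat >> h.py <<'E'
from scipy.spatial.transform import Rotation as Ro
def grab(f):
    from cell import robot
    s=robot.observe();c=robot.read_camera("wrist")
    np.savez(f,pos=s["tool_pos"],rot=s["tool_rot"],**c);cv2.imwrite("pics/"+f+".png",c["frame"]);return s
def wray(f,u,v,z):
    w=np.load(f+".npz");K=w["mtx"];x=(u-K[0,2])/K[0,0];y=(v-K[1,2])/K[1,1];r=np.hypot(x,y)
    dr=np.array([x/r*np.sin(r),y/r*np.sin(r),np.cos(r)]) if r else np.array([0,0,1.])
    T=w["T_tool_cam"];R=Ro.from_euler("xyz",w["rot"]).as_matrix()
    o=R@T[:3,3]+w["pos"];k=R@T[:3,:3]@dr;return o+k*(z-o[2])/k[2]
E
python3 - <<'E'
from h import *
s=grab("w1");print(s["time"],s["tool_pos"],s["tool_rot"],s["contact_force"],s["torque"]);w=np.load("w1.npz");print(w["mtx"],w["T_tool_cam"])
cv2.imwrite("pics/w1b.png",cv2.convertScaleAbs(cv2.resize(w["frame"],(800,600),interpolation=2),alpha=1.4))
E
```

```text
2.225 [ 0.47370763 -0.21270108  0.2263703 ] [-3.14086043e+00 -2.58190749e-04  1.43237735e+00] [-0.11817526 -0.423625   -0.86258949] [-0.01288434 -0.11335119  0.00955875]
[[297.31863964   0.         257.55494549]
 [  0.         297.31863964 189.22953356]
 [  0.           0.           1.        ]] [[ 1.39700446e-04 -9.53207853e-01 -3.02315680e-01  8.26979408e-02]
 [ 9.99999829e-01  3.05034255e-04 -4.99678433e-04  1.00544102e-03]
 [ 5.68514045e-04 -3.02315558e-01  9.53207732e-01 -1.58580927e-01]
 [ 0.00000000e+00  0.00000000e+00  0.00000000e+00  1.00000000e+00]]
```

View pics/w1b.png

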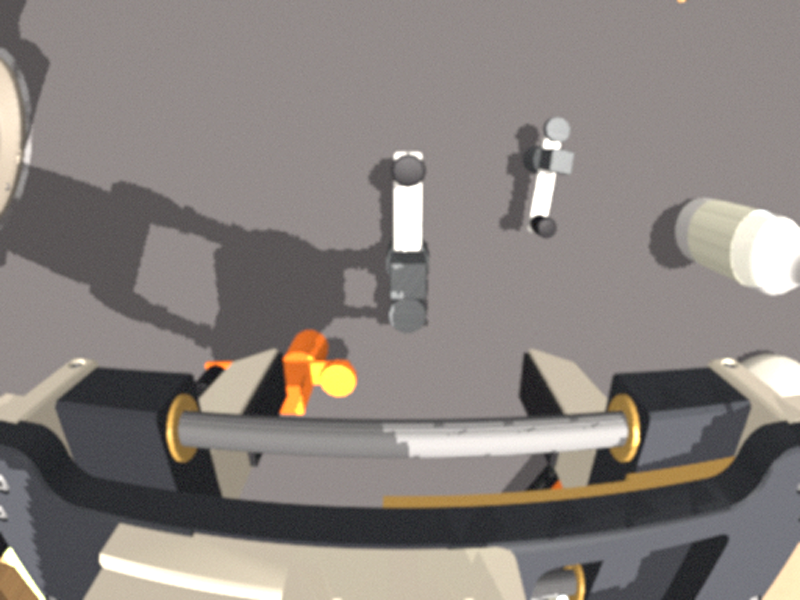

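Run:
```python
from h import *
g=wray("w1",261.1,179.8,.101);k=wray("w1",261.1,108.8,.095);b=wray("w1",408*.64,315*.64,.071)
print(g,k,b,np.hypot(*(k-g)[:2]),np.hypot(*(b-g)[:2]),np.arctan2(*(k-g)[1::-1]),np.arctan2(*(g-b)[1::-1]))
w=np.load("w1.npz");R=Ro.from_euler("xyz",w["rot"]).as_matrix()
print("block in tool",R.T@(g-w["pos"]))
for n,p in dict(orangedisc=(340,380),orangeblk=(310,350),arm=(215,367)).items():
    for z in(.07,.1):print(n,z,R.T@(wray("w1",p[0]*.64,p[1]*.64,z)-g))
o=(d["t_frame"].astype(int));m=((o[...,2]-o[...,0])>90).astype(np.uint8);m[:, :370]=0;m[:,402:]=0;m[:240]=0;m[300:]=0
x,y,ww,h=cv2.boundingRect(m);print(x,y,ww,h,[R.T@(ray("t",u,y,.1)-g) for u in(x,x+ww)])
```

```text
[ 0.47829167 -0.21082395  0.101     ] [ 0.48778202 -0.14184818  0.095     ] [ 0.47406267 -0.24445962  0.071     ] 0.0696255977862544 0.033900475994743676 1.4340653409027524 1.4457229510031646
block in tool [0.00245929 0.004373   0.12536777]
orangedisc 0.07 [-0.08767475 -0.05151254  0.03101509]
orangedisc 0.1 [-0.07168156 -0.04692689  0.00101585]
orangeblk 0.07 [-0.06258611 -0.07310167  0.03103738]
orangeblk 0.1 [-0.04898253 -0.06645973  0.00103602]
arm 0.07 [-0.07966735 -0.15365996  0.03109195]
arm 0.1 [-0.06443685 -0.13934511  0.00108539]
383 245 18 51 [array([-0.05527375, -0.04535254,  0.00101894]), array([-0.09930091, -0.03992476,  0.0010036 ])]
```

Call:
apply_moves([
  {"xyz": [2, 4, 0], "turn": 0},
  {"xyz": [0, 0, 40], "turn": 0},
  {"xyz": [0, 0, 50], "turn": 0},
  {"xyz": [0, 0, 40], "turn": 0},
  {"xyz": [0, 0, 22], "turn": 0},
  {"xyz": [0, 0, 10], "turn": 0},
  {"xyz": [0, 0, 0], "turn": 0},
])

```text
time: 3.15
tool_pos: [0.4782, -0.2114, 0.0646]
tool_rot: [-3.141, -0.0, 1.433]
contact_force: [0.2, -0.0, 0.1]
opening: 0.0919
```

Call:
apply_moves([
  {"xyz": [0, 0, 0], "turn": 0},
  {"xyz": [0, 0, 0], "turn": 0},
  {"xyz": [0, 0, 0], "turn": 0},
  {"xyz": [0, 0, 0], "turn": 0},
  {"xyz": [0, 0, 0], "turn": 0},
  {"xyz": [0, 0, 0], "turn": 0},
], gripper=0.1, newtons=40)

```text
time: 3.9
tool_pos: [0.4781, -0.2114, 0.0647]
tool_rot: [-3.142, 0.0, 1.434]
contact_force: [-0.0, -0.8, 0.1]
opening: 0.0361
```

Call:
apply_moves([
  {"xyz": [0, 0, 0], "turn": 0},
  {"xyz": [0, 0, 0], "turn": 0},
  {"xyz": [0, 0, 0], "turn": 0},
  {"xyz": [0, 0, 0], "turn": 0},
])

```text
time: 4.4
tool_pos: [0.4781, -0.2114, 0.0647]
tool_rot: [-3.142, 0.0, 1.434]
contact_force: [-0.1, -0.3, -1.3]
opening: 0.0237
```

Call:
apply_moves([
  {"xyz": [0, 0, -10], "turn": 0},
  {"xyz": [0, 0, -30], "turn": 0},
  {"xyz": [0, 0, -50], "turn": 0},
  {"xyz": [0, 0, -40], "turn": 0},
  {"xyz": [0, 0, 0], "turn": 0},
  {"xyz": [0, 0, 0], "turn": 0},
])

```text
time: 5.15
tool_pos: [0.4773, -0.2109, 0.1936]
tool_rot: [-3.14, -0.001, 1.434]
contact_force: [-0.1, -0.4, -5.0]
opening: 0.0242
```

Run:
```python
from h import *
s=grab("w2");print(s["time"],s["tool_pos"],s["tool_rot"],s["contact_force"],s["torque"],s["opening"])
print("rim top",ray("t",219.5,204.5,.098))
```

```text
5.15 [ 0.47733254 -0.21086584  0.19357281] [-3.13956955e+00 -8.08683969e-04  1.43380547e+00] [-0.05909785 -0.41348128 -4.98940191] [-0.02910855 -0.07678876 -0.00048604] 0.02420975339351548
rim top [0.53140202 0.14118122 0.098     ]
```

Call:
apply_moves([
  {"xyz": [30, 3, -5], "turn": 0},
  {"xyz": [45, 4, -5], "turn": 0},
  {"xyz": [45, 4, 0], "turn": 0},
  {"xyz": [45, 4, 0], "turn": 0},
  {"xyz": [45, 4, 0], "turn": 0},
  {"xyz": [36, 3, 0], "turn": 0},
  {"xyz": [0, 0, 0], "turn": 0},
  {"xyz": [0, 0, 0], "turn": 0},
])

```text
time: 6.2
tool_pos: [0.5328, 0.029, 0.2033]
tool_rot: [-3.139, 0.001, 1.434]
contact_force: [0.3, -0.4, -4.3]
opening: 0.0236
```

Run:
```python
from h import *
s=grab("w3");print(s["time"],s["tool_pos"],s["tool_rot"],s["contact_force"],s["torque"],s["opening"])
cv2.imwrite("pics/w3b.png",cv2.convertScaleAbs(cv2.resize(np.load("w3.npz")["frame"],(800,600),interpolation=2),alpha=1.2))
```

```text
6.2 [0.53279227 0.02903354 0.20325466] [-3.13867469e+00  7.05462871e-04  1.43418718e+00] [ 0.27943482 -0.40976356 -4.32438081] [-0.05509727 -0.07433392 -0.01682842] 0.023580106262192334
```

View pics/w3b.png

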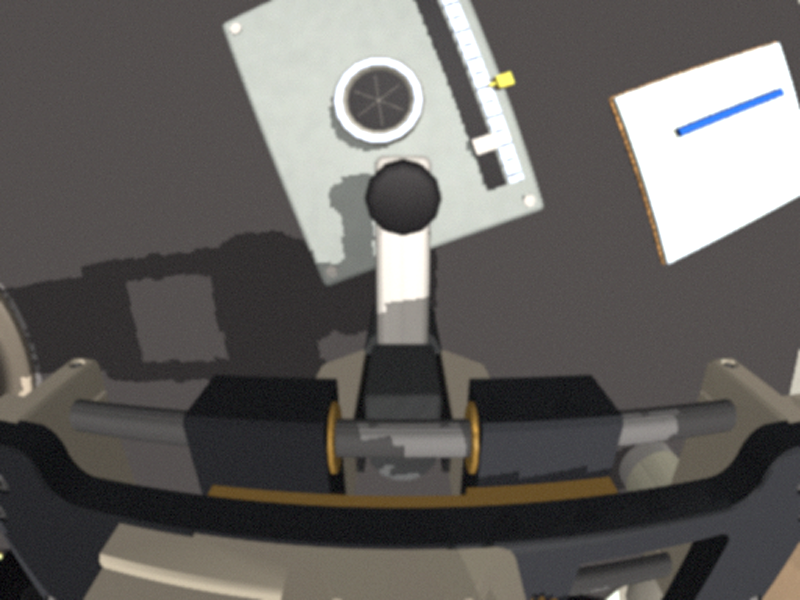

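Run:
```python
from h import *
w=np.load("w3.npz");f=w["frame"];R=Ro.from_euler("xyz",w["rot"]).as_matrix()
g=cv2.cvtColor(f,cv2.COLOR_BGR2GRAY)
# knob dark ellipse
def fit(mask,x0,y0,x1,y1,name):
    m=np.zeros_like(mask);m[y0:y1,x0:x1]=mask[y0:y1,x0:x1]
    cs,_=cv2.findContours(m,0,1);c=max(cs,key=cv2.contourArea);e=cv2.fitEllipse(c);print(name,e);return e[0]
k=fit((g<60).astype(np.uint8)*255,228,95,288,155,"knob")
r=fit((g>195).astype(np.uint8)*255,208,32,276,97,"rim out")
i=fit((g<110).astype(np.uint8)*255,216,40,268,88,"bore")
K=wray("w3",*k,w["pos"][2]-.0647+.095);print("knob in tool",R.T@(K-w["pos"]))
print("rim",wray("w3",*r,.098),wray("w3",*i,.098),"top est",ray("t",219.5,204.5,.098))
a=.217;A=np.array([[np.cos(a),np.sin(a)],[-np.sin(a),np.cos(a)]])
rim=wray("w3",*r,.098)
for n,p,z in(("clip",(494,83),.07),("ptr",(497,148),.071)):
    X=wray("w3",p[0]*.64,p[1]*.64,z);print(n,X,A@(X-rim)[:2])
# coupler orientation from slot/edge pixels: corner screws
q=[wray("w3",p[0]*.64,p[1]*.64,.06) for p in((236,28),(332,272),(530,200))];print(q)
e=q[1]-q[0];print(np.arctan2(*e[1::-1])+np.pi/2,np.hypot(*e[:2]));e=q[2]-q[1];print(np.arctan2(*e[1::-1]),np.hypot(*e[:2]))
```

```text
knob ((257.2133483886719, 125.87606811523438), (44.5714111328125, 45.78837203979492), 89.87660217285156)
rim out ((241.80404663085938, 63.24565505981445), (53.42365264892578, 55.474185943603516), 80.7878646850586)
bore ((242.3252716064453, 62.900577545166016), (38.71705627441406, 40.28569412231445), 63.34879684448242)
knob in tool [ 0.07060134  0.00078689 -0.03035224]
rim [0.53526641 0.14338697 0.098     ] [0.535757   0.14362626 0.098     ] top est [0.53140202 0.14118122 0.098     ]
clip [0.60703933 0.14863061 0.07      ] [ 0.07121864 -0.01033212]
ptr [0.60348063 0.10714037 0.071     ] [ 0.05881052 -0.05008312]
[array([0.44705045, 0.21623623, 0.06      ]), array([0.48648202, 0.03904837, 0.06      ]), array([0.62439959, 0.07055066, 0.06      ])]
0.21897274084292873 0.18152240780659917
0.224561400303502 0.14146960848673354
```

Call:
apply_moves([
  {"xyz": [28, -3, 0], "turn": 0},
  {"xyz": [45, -5, 0], "turn": 0},
  {"xyz": [40, -5, 0], "turn": 0},
  {"xyz": [0, 0, 15], "turn": 0},
  {"xyz": [0, 0, 15], "turn": 0},
  {"xyz": [0, 0, 6], "turn": 0},
  {"xyz": [0, 0, 0], "turn": 0},
  {"xyz": [0, 0, 0], "turn": 0},
])

```text
time: 7.25
tool_pos: [0.5365, 0.1425, 0.1691]
tool_rot: [3.141, -0.0, 1.433]
contact_force: [0.1, -0.1, -3.7]
opening: 0.0239
```

Run:
```python
from h import *
s=grab("w4");print(s["time"],s["tool_pos"],s["tool_rot"],s["contact_force"],s["torque"],s["opening"])
```

```text
7.25 [0.5364962  0.1425035  0.16911827] [ 3.14074963e+00 -1.02935847e-04  1.43292534e+00] [ 0.14221094 -0.12836046 -3.65213846] [-0.04129738 -0.11511371  0.02514058] 0.023916257827435238
```

Call:
apply_moves([
  {"xyz": [0.3, -1.2, 0], "turn": 0},
  {"xyz": [0, 0, 4], "turn": 0},
  {"xyz": [0, 0, 3], "turn": 0},
  {"xyz": [0, 0, 3], "turn": 0},
  {"xyz": [0, 0, 0], "turn": 0},
])

```text
time: 7.92
tool_pos: [0.5347, 0.1435, 0.1583]
tool_rot: [-3.141, 0.0, 1.434]
contact_force: [-0.3, 0.7, -3.3]
opening: 0.0234
```

Call:
apply_moves([
  {"xyz": [0, 0, 2], "turn": 0},
  {"xyz": [0, 0, 2], "turn": 0},
  {"xyz": [0, 0, 2], "turn": 0},
  {"xyz": [0, 0, 0], "turn": 0},
])

```text
time: 8.43
tool_pos: [0.5348, 0.1435, 0.1525]
tool_rot: [-3.141, 0.0, 1.434]
contact_force: [-0.2, -0.3, -3.3]
opening: 0.0234
```

Call:
apply_moves([
  {"xyz": [0, 0, 1.5], "turn": 0},
  {"xyz": [0, 0, 1.5], "turn": 0},
  {"xyz": [0, 0, 1], "turn": 0},
  {"xyz": [0, 0, 0], "turn": 0},
])

```text
time: 8.93
tool_pos: [0.5349, 0.1435, 0.1486]
tool_rot: [-3.141, 0.0, 1.434]
contact_force: [-0.6, -0.1, -3.6]
opening: 0.0239
```

Call:
apply_moves([
  {"xyz": [0, 0, 1], "turn": 0},
  {"xyz": [0, 0, 1], "turn": 0},
  {"xyz": [0, 0, 0], "turn": 0},
])

```text
time: 9.3
tool_pos: [0.5349, 0.1435, 0.1466]
tool_rot: [-3.141, 0.0, 1.434]
contact_force: [0.4, -0.6, -3.3]
opening: 0.024
```

Call:
apply_moves([
  {"xyz": [0, 0, 1], "turn": 0},
  {"xyz": [0, 0, 0.5], "turn": 0},
  {"xyz": [0, 0, 0], "turn": 0},
])

```text
time: 9.68
tool_pos: [0.5349, 0.1435, 0.1451]
tool_rot: [-3.142, 0.0, 1.434]
contact_force: [-0.2, 0.0, -3.7]
opening: 0.0237
```

Mouth is at about z 0.080, still free. I continue in small steps.

Call:
apply_moves([
  {"xyz": [0, 0, 1], "turn": 0},
  {"xyz": [0, 0, 0.5], "turn": 0},
  {"xyz": [0, 0, 0], "turn": 0},
])

```text
time: 10.05
tool_pos: [0.5349, 0.1435, 0.1436]
tool_rot: [-3.142, 0.0, 1.434]
contact_force: [0.2, -0.3, -3.5]
opening: 0.0237
```

Call:
apply_moves([
  {"xyz": [0, 0, 1], "turn": 0},
  {"xyz": [0, 0, 0.5], "turn": 0},
  {"xyz": [0, 0, 0], "turn": 0},
])

```text
time: 10.42
tool_pos: [0.5349, 0.1435, 0.1421]
tool_rot: [-3.141, 0.0, 1.434]
contact_force: [0.1, 0.1, -3.0]
opening: 0.0239
```

Call:
apply_moves([
  {"xyz": [0, 0, 1], "turn": 0},
  {"xyz": [0, 0, 0.5], "turn": 0},
  {"xyz": [0, 0, 0], "turn": 0},
])

```text
time: 10.8
tool_pos: [0.535, 0.1435, 0.1411]
tool_rot: [3.141, -0.0, 1.434]
contact_force: [-0.4, -0.7, 0.3]
opening: 0.0236
```

Call:
apply_moves([
  {"xyz": [0, 0, 1], "turn": 0},
  {"xyz": [0, 0, 0], "turn": 0},
])

```text
time: 11.05
tool_pos: [0.5351, 0.1435, 0.1402]
tool_rot: [3.141, -0.0, 1.434]
contact_force: [-2.1, -0.7, 4.0]
opening: 0.0239
```

Call:
apply_moves([
  {"xyz": [0, 0, 1], "turn": 0},
  {"xyz": [0, 0, 0], "turn": 0},
])

```text
time: 11.3
tool_pos: [0.5351, 0.1435, 0.1395]
tool_rot: [3.141, -0.0, 1.434]
contact_force: [-2.9, -0.8, 8.2]
opening: 0.0234
```

Call:
apply_moves([
  {"xyz": [0, -0.5, -0.8], "turn": 0},
  {"xyz": [0, 0, 0], "turn": 0.05},
  {"xyz": [0, 0, 0], "turn": 0.05},
  {"xyz": [0, 0, 0], "turn": 0},
])

```text
time: 11.8
tool_pos: [0.5352, 0.1435, 0.1401]
tool_rot: [3.14, -0.0, 1.334]
contact_force: [0.1, -0.2, 4.7]
opening: 0.0235
```

Run:
```python
from h import *
from cell import robot
s=robot.observe();print(s["time"],s["tool_pos"],s["tool_rot"],s["contact_force"],s["torque"])
```

```text
11.8 [0.53515525 0.14353759 0.14007095] [ 3.13967502e+00 -4.66609999e-04  1.33423421e+00] [ 0.05325972 -0.15379208  4.70385732] [-0.12709754 -0.04902287  0.03657365]
```

Pressing at about 8 N. I search clockwise in 0.1 rad batches.

Call:
apply_moves([
  {"xyz": [0, 0, 0], "turn": 0.05},
  {"xyz": [0, 0, 0], "turn": 0.05},
  {"xyz": [0, 0, 0], "turn": 0},
])

```text
time: 12.18
tool_pos: [0.5352, 0.1435, 0.14]
tool_rot: [3.14, -0.001, 1.234]
contact_force: [0.2, -0.1, 5.5]
opening: 0.0239
```

Call:
apply_moves([
  {"xyz": [0, 0, 0], "turn": 0.05},
  {"xyz": [0, 0, 0], "turn": 0.05},
  {"xyz": [0, 0, 0], "turn": 0},
])

```text
time: 12.55
tool_pos: [0.5353, 0.1435, 0.14]
tool_rot: [3.14, -0.001, 1.134]
contact_force: [0.3, -0.8, 5.4]
opening: 0.0235
```

Call:
apply_moves([
  {"xyz": [0, 0, 0], "turn": 0.05},
  {"xyz": [0, 0, 0], "turn": 0.05},
  {"xyz": [0, 0, 0], "turn": 0},
])

```text
time: 12.92
tool_pos: [0.5353, 0.1435, 0.1399]
tool_rot: [3.14, -0.001, 1.035]
contact_force: [1.5, -0.9, 4.2]
opening: 0.0238
```

Run:
```python
from cell import robot
s=robot.observe();print(s["contact_force"],s["torque"])
```

```text
[ 1.53558783 -0.87622652  4.18602699] [-0.21701458 -0.30214184 -0.01490751]
```

Call:
apply_moves([
  {"xyz": [0, 0, 0], "turn": 0.05},
  {"xyz": [0, 0, 0], "turn": 0.05},
  {"xyz": [0, 0, 0], "turn": 0},
])

```text
time: 13.3
tool_pos: [0.5343, 0.1434, 0.1388]
tool_rot: [-3.141, 0.001, 0.935]
contact_force: [2.5, -0.6, -3.1]
opening: 0.0234
```

Call:
apply_moves([
  {"xyz": [0, 0, 0], "turn": 0.05},
  {"xyz": [0, 0, 0], "turn": 0.05},
  {"xyz": [0, 0, 0], "turn": 0},
])

```text
time: 13.68
tool_pos: [0.5339, 0.1435, 0.1385]
tool_rot: [-3.14, 0.002, 0.836]
contact_force: [1.2, 0.6, -4.0]
opening: 0.024
```

Run:
```python
from cell import robot
s=robot.observe();print(s["contact_force"],s["torque"])
```

```text
[ 1.23989023  0.6183595  -3.98993468] [-0.10759685 -0.29706186 -0.01545378]
```

Call:
apply_moves([
  {"xyz": [0, 0, 1], "turn": -0.03},
  {"xyz": [0, 0, 1], "turn": 0},
  {"xyz": [0, 0, 0], "turn": 0},
])

```text
time: 14.05
tool_pos: [0.5341, 0.1436, 0.1372]
tool_rot: [-3.141, 0.001, 0.864]
contact_force: [0.5, 0.7, -3.4]
opening: 0.024
```

Call:
apply_moves([
  {"xyz": [0, 0, 1.5], "turn": 0},
  {"xyz": [0, 0, 1.5], "turn": 0},
  {"xyz": [0, 0, 0], "turn": 0},
])

```text
time: 14.42
tool_pos: [0.5343, 0.1435, 0.1343]
tool_rot: [-3.141, 0.0, 0.864]
contact_force: [-0.1, 0.9, -3.4]
opening: 0.0238
```

Call:
apply_moves([
  {"xyz": [0, 0, 1.5], "turn": 0},
  {"xyz": [0, 0, 1.5], "turn": 0},
  {"xyz": [0, 0, 0], "turn": 0},
])

```text
time: 14.8
tool_pos: [0.5343, 0.1435, 0.1313]
tool_rot: [-3.141, 0.0, 0.864]
contact_force: [-0.3, -0.5, -3.7]
opening: 0.0236
```

Call:
apply_moves([
  {"xyz": [0, 0, 1.5], "turn": 0},
  {"xyz": [0, 0, 1.0], "turn": 0},
  {"xyz": [0, 0, 0], "turn": 0},
])

```text
time: 15.18
tool_pos: [0.5344, 0.1436, 0.1289]
tool_rot: [-3.142, 0.0, 0.864]
contact_force: [-0.4, 0.0, -3.4]
opening: 0.0238
```

Run:
```python
from cell import robot
s=robot.observe();print(s["tool_pos"],s["contact_force"],s["torque"])
```

```text
[0.53437343 0.14355337 0.128881  ] [-0.38039737  0.02382192 -3.36798387] [ 0.00781207 -0.06811327 -0.00223504]
```

Call:
apply_moves([
  {"xyz": [0, 0, 1], "turn": 0},
  {"xyz": [0, 0, 1], "turn": 0},
  {"xyz": [0, 0, 0.5], "turn": 0},
  {"xyz": [0, 0, 0], "turn": 0},
])

```text
time: 15.68
tool_pos: [0.5344, 0.1436, 0.1264]
tool_rot: [3.142, 0.0, 0.864]
contact_force: [-1.1, 0.1, -3.8]
opening: 0.0236
```

Call:
apply_moves([
  {"xyz": [0, 0, 0.5], "turn": 0},
  {"xyz": [0, 0, 0.5], "turn": 0},
  {"xyz": [0, 0, 0], "turn": 0},
])

```text
time: 16.05
tool_pos: [0.5344, 0.1435, 0.1254]
tool_rot: [3.142, 0.0, 0.864]
contact_force: [0.4, 0.3, -3.7]
opening: 0.024
```

Call:
apply_moves([
  {"xyz": [0, 0, 0.4], "turn": 0},
  {"xyz": [0, 0, 0], "turn": 0},
])

```text
time: 16.3
tool_pos: [0.5344, 0.1435, 0.1251]
tool_rot: [3.142, 0.0, 0.864]
contact_force: [0.1, -0.9, -3.5]
opening: 0.024
```

Call:
apply_moves([
  {"xyz": [0, 0, 0.5], "turn": 0},
  {"xyz": [0, 0, 0], "turn": 0},
])

```text
time: 16.55
tool_pos: [0.5345, 0.1436, 0.1247]
tool_rot: [3.141, -0.0, 0.864]
contact_force: [0.4, -0.1, -2.4]
opening: 0.0237
```

Call:
apply_moves([
  {"xyz": [0, 0, 0.5], "turn": 0},
  {"xyz": [0, 0, 0], "turn": 0},
])

```text
time: 16.8
tool_pos: [0.5345, 0.1436, 0.1246]
tool_rot: [3.141, -0.0, 0.864]
contact_force: [-2.2, -0.7, 2.6]
opening: 0.0241
```

Run:
```python
from h import *
from cell import robot
s=grab("w5");print(s["time"],s["tool_pos"],s["contact_force"],s["torque"])
t=robot.read_camera("top")["frame"];cv2.imwrite("pics/t5.png",t)
w=np.load("w5.npz")["frame"]
im=np.zeros((600,800,3),np.uint8);im[:384,:512]=w;im[:270,512:]=cv2.resize(t[160:250,175:271],(288,270),interpolation=2)
cv2.imwrite("pics/c5.png",im)
```

```text
16.8 [0.53454709 0.14359672 0.12464625] [-2.22734776 -0.70725897  2.590252  ] [-0.03923776  0.34472082 -0.05966812]
```

View pics/c5.png

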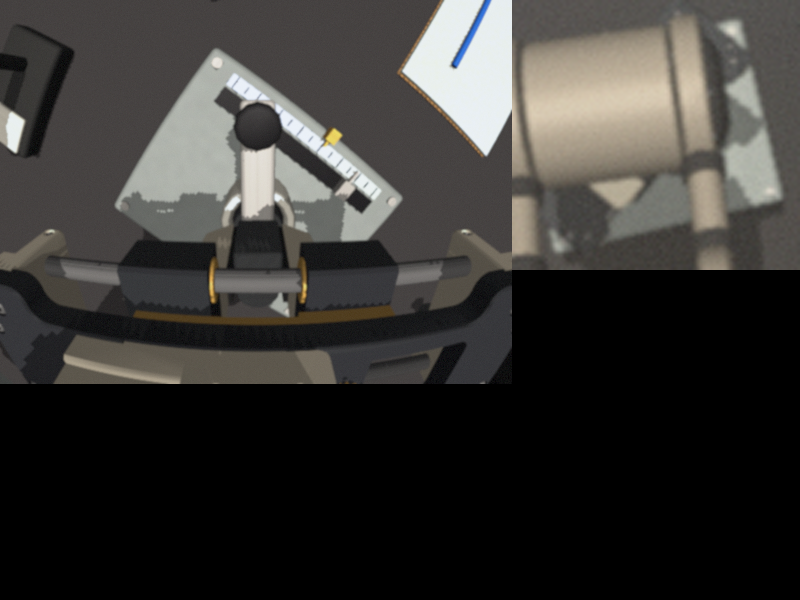

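Call:
apply_moves([
  {"xyz": [0, 0, -0.5], "turn": 0.04},
  {"xyz": [0, 0, 0], "turn": 0.06},
  {"xyz": [0, 0, 0], "turn": 0.06},
  {"xyz": [0, 0, 0], "turn": 0.06},
  {"xyz": [0, 0, 0], "turn": 0.06},
  {"xyz": [0, 0, 0], "turn": 0.06},
  {"xyz": [0, 0, 0], "turn": 0.06},
  {"xyz": [0, 0, 0], "turn": 0},
])

```text
time: 17.9
tool_pos: [0.5347, 0.1432, 0.1247]
tool_rot: [3.141, -0.0, 0.465]
contact_force: [0.6, -1.2, 1.1]
opening: 0.0241
```

Run:
```python
from h import *
s=grab("w6");print(s["time"],s["tool_pos"],s["tool_rot"],s["contact_force"],s["torque"])
im=np.zeros((600,800,3),np.uint8)
w=np.load("w6.npz")["frame"];v=np.load("w5.npz")["frame"]
im[:,:400]=cv2.resize(v[100:225,300:400],(400,500),interpolation=2)[:600] if 0 else cv2.copyMakeBorder(cv2.resize(v[100:225,300:400],(400,500),interpolation=2),0,100,0,0,0)
im[:384,400:]=cv2.resize(w[60:252,156:356],(400,384),interpolation=2)
cv2.imwrite("pics/c6.png",im)
```

```text
17.9 [0.53473594 0.1432268  0.12465493] [ 3.14067062e+00 -3.03620225e-04  4.64510375e-01] [ 0.63131802 -1.24277687  1.09867743] [-0.48843722 -0.02431869  0.05306789]
```

View pics/c6.png

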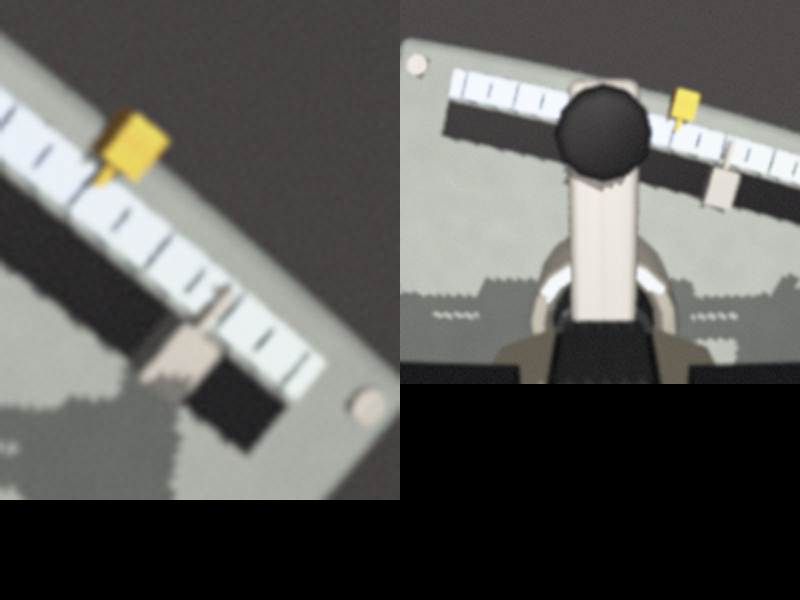

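Run:
```python
from h import *
a=.219;A=np.array([[np.cos(a),np.sin(a)],[-np.sin(a),np.cos(a)]])
for f,c,p in(("w3",(492*.64,83*.64),(499*.64,146*.64)),("w5",(325.5,146),(356.5,172.5)),("w6",(295,123.5),(320,133.5))):
  for z in(.062,.066,.07):
    print(f,z,A@(wray(f,*c,z)-wray(f,*p,z))[:2])
```

```text
w3 0.062 [0.0096943  0.04042606]
w3 0.066 [0.00956495 0.03988665]
w3 0.07 [0.00943559 0.03934723]
w5 0.062 [0.00032871 0.03394462]
w5 0.066 [0.00032277 0.03333096]
w5 0.07 [0.00031683 0.0327173 ]
w6 0.062 [0.00224495 0.02048018]
w6 0.066 [0.00220437 0.02010994]
w6 0.07 [0.00216378 0.01973969]
```

Call:
apply_moves([
  {"xyz": [0, 0, 0], "turn": 0.05},
  {"xyz": [0, 0, 0], "turn": 0.06},
  {"xyz": [0, 0, 0], "turn": 0.06},
  {"xyz": [0, 0, 0], "turn": 0.06},
  {"xyz": [0, 0, 0], "turn": 0.06},
  {"xyz": [0, 0, 0], "turn": 0.06},
  {"xyz": [0, 0, 0], "turn": 0.06},
  {"xyz": [0, 0, 0], "turn": 0.04},
  {"xyz": [0, 0, 0], "turn": 0},
  {"xyz": [0, 0, 0], "turn": 0},
])

```text
time: 19.2
tool_pos: [0.5347, 0.1431, 0.1247]
tool_rot: [3.141, -0.0, 0.015]
contact_force: [0.0, -4.6, 1.7]
opening: 0.024
```

Run:
```python
from h import *
from cell import robot
s=grab("w7");print(s["time"],s["tool_pos"],s["tool_rot"],s["contact_force"],s["torque"])
w=np.load("w7.npz")["frame"];c=robot.read_camera("scene")["frame"]
im=np.zeros((600,800,3),np.uint8)
im[:384,:400]=cv2.resize(w[60:252,156:356],(400,384),interpolation=2)
im[:400,400:]=cv2.resize(c[160:230,240:320],(400,350),interpolation=2) if 0 else cv2.resize(c[160:240,240:320],(400,400),interpolation=2)
cv2.imwrite("pics/c7.png",im)
```

```text
19.2 [0.53468485 0.14308656 0.12467324] [ 3.14074436e+00 -4.99799430e-04  1.50489362e-02] [ 0.01695122 -4.62189617  1.68650014] [-1.08183044 -0.02481946  0.13253629]
```

View pics/c7.png

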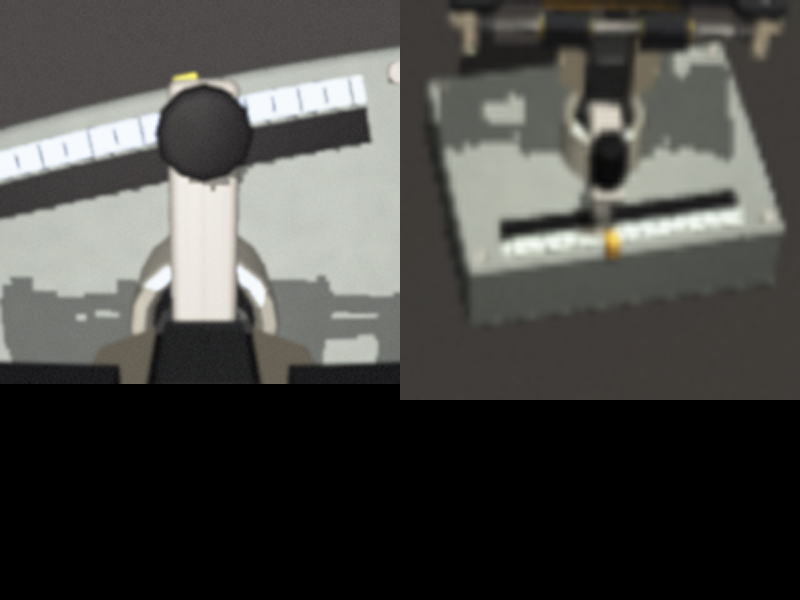

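Call:
apply_moves([
  {"xyz": [0, 0.5, 0], "turn": 0},
  {"xyz": [0, 0, 0], "turn": 0},
], newtons=5)

```text
time: 19.55
tool_pos: [0.5346, 0.1432, 0.1247]
tool_rot: [-3.141, -0.0, 0.014]
contact_force: [0.4, -2.9, 1.7]
opening: 0.0239
```

Call:
apply_moves([
  {"xyz": [0, 0, 0], "turn": 0},
  {"xyz": [0, 0, 0], "turn": 0},
  {"xyz": [0, 0, 0], "turn": 0},
  {"xyz": [0, 0, 0], "turn": 0},
  {"xyz": [0, 0, 0], "turn": 0},
  {"xyz": [0, 0, 0], "turn": 0},
], gripper=0.8)

```text
time: 20.3
tool_pos: [0.5345, 0.1431, 0.1246]
tool_rot: [3.142, -0.0, 0.014]
contact_force: [-0.1, 1.0, -0.2]
opening: 0.0731
```

Call:
apply_moves([
  {"xyz": [0, 0, -10], "turn": 0},
  {"xyz": [0, 0, -30], "turn": 0},
  {"xyz": [0, 0, -35], "turn": 0},
  {"xyz": [-40, 0, 0], "turn": 0},
  {"xyz": [-40, 0, 0], "turn": 0},
  {"xyz": [0, 0, 0], "turn": 0},
  {"xyz": [0, 0, 0], "turn": 0},
])

```text
time: 21.18
tool_pos: [0.4554, 0.142, 0.2005]
tool_rot: [-3.141, -0.002, 0.014]
contact_force: [-0.0, -0.6, 1.0]
opening: 0.0737
```

Run:
```python
from h import *
s=grab("w8");print(s["time"],s["tool_pos"],s["tool_rot"],s["contact_force"],s["opening"])
w=np.load("w8.npz")["frame"]
cv2.imwrite("pics/c8.png",cv2.resize(w[0:230,100:400],(780,598),interpolation=2))
```

```text
21.175 [0.45542778 0.14203408 0.20045351] [-3.14143822e+00 -2.24557541e-03  1.37818488e-02] [-0.03533289 -0.62104853  0.95499763] 0.07369906237763675
```

View pics/c8.png

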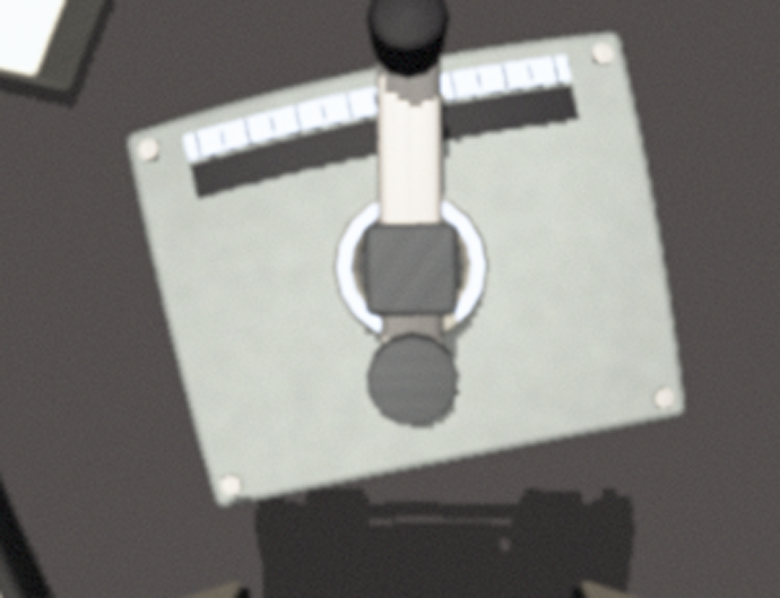

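Call:
apply_moves([
  {"xyz": [0, 45, -5], "turn": 0},
  {"xyz": [10, 50, 0], "turn": 0},
  {"xyz": [20, 50, 0], "turn": 0},
  {"xyz": [20, 10, 0], "turn": 0},
  {"xyz": [0, 0, 0], "turn": 0},
  {"xyz": [0, 0, 0], "turn": 0},
])

```text
time: 21.98
tool_pos: [0.5064, -0.012, 0.2042]
tool_rot: [-3.141, 0.001, 0.014]
contact_force: [0.8, 0.7, 0.3]
opening: 0.0732
```

Run:
```python
from h import *
from cell import robot
s=grab("w9");print(s["time"],s["tool_pos"],s["tool_rot"])
a=.219;u=np.array([np.cos(a),np.sin(a),0]);v=np.array([-np.sin(a),np.cos(a),0])
w=np.load("w9.npz");R=Ro.from_euler("xyz",w["rot"]).as_matrix();T=w["T_tool_cam"]
X=np.array([.606,.148,.066]);p=T[:3,:3].T@(R.T@(X-w["pos"])-T[:3,3]);th=np.arctan2(np.hypot(*p[:2]),p[2])
px=w["mtx"][:2,2]+w["mtx"][0,0]*th*p[:2]/np.hypot(*p[:2]);print(px)
x,y=px.astype(int);x0=max(0,min(x-50,412));y0=max(0,y-50)
c=robot.read_camera("scene")["frame"]
print(x0,y0)
im=np.zeros((500,800,3),np.uint8);f=w["frame"][y0:y0+100,x0:x0+100]
im[:]=0;r=cv2.resize(f,None,fx=5,fy=5,interpolation=2);im[:r.shape[0],:500]=r
im[:300,500:]=cv2.resize(c[180:220,265:305],(300,300),interpolation=2);cv2.imwrite("pics/c9.png",im)
```

```text
21.975 [ 0.50636213 -0.01202001  0.20421074] [-3.14134111e+00  1.11011510e-03  1.39850074e-02]
[109.02814761  88.05160012]
59 38
```

View pics/c9.png

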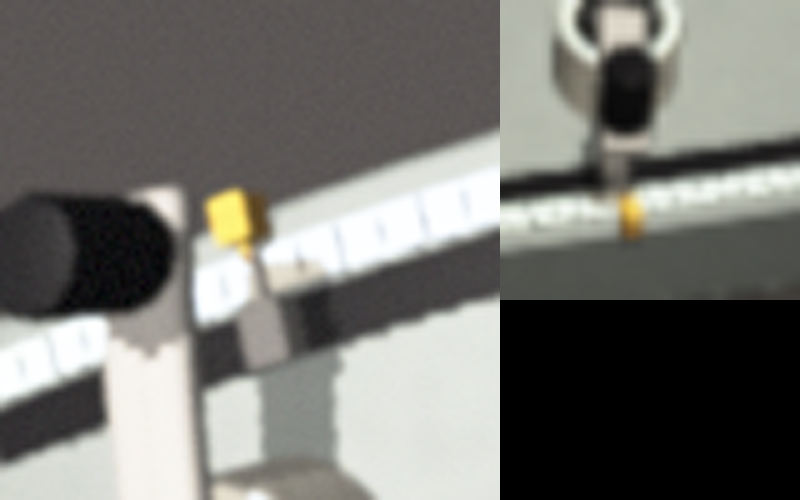

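Run:
```python
from h import *
a=.219;A=np.array([[np.cos(a),np.sin(a)],[-np.sin(a),np.cos(a)]])
P=lambda x,y,z:A@wray("w9",59+x/5,38+y/5,z)[:2]*1e3
for z in(.062,.066,.07):print(z,"clip",P(246,256,z),"tip",P(256,257,z),"tick",P(221,292,.06))
print("stem base",P(262,300,.066),"clip block top",P(230,216,.072))
```

```text
0.062 clip [623.45362836  16.16786341] tip [622.45733106  13.7867737 ] tick [618.00943279  25.40875026]
0.066 clip [622.7887237   14.10995334] tip [621.80567947  11.76053763] tick [618.00943279  25.40875026]
0.07 clip [622.12381905  12.05204327] tip [621.15402788   9.73430156] tick [618.00943279  25.40875026]
stem base [612.32020733  12.64422715] clip block top [631.34609551  12.76336635]
```

Call:
apply_moves([
  {"xyz": [0, -40, 0], "turn": 0},
  {"xyz": [10, -50, 0], "turn": 0},
  {"xyz": [20, -45, 0], "turn": 0},
  {"xyz": [0, -19.5, 0], "turn": 0},
  {"xyz": [0, 0, 0], "turn": 0},
  {"xyz": [0, 0, 0], "turn": 0},
])

```text
time: 22.82
tool_pos: [0.534, 0.1416, 0.2046]
tool_rot: [3.141, 0.0, 0.013]
contact_force: [1.0, -1.4, -0.1]
opening: 0.0734
```

Call:
apply_moves([
  {"xyz": [0.5, -1.5, 30], "turn": 0},
  {"xyz": [0, 0, 30], "turn": 0},
  {"xyz": [0, 0, 15], "turn": 0},
  {"xyz": [0, 0, 3], "turn": 0},
  {"xyz": [0, 0, 0], "turn": 0},
])

```text
time: 23.45
tool_pos: [0.5355, 0.1437, 0.1274]
tool_rot: [3.142, -0.001, 0.013]
contact_force: [-0.7, 0.4, -0.3]
opening: 0.0734
```

Call:
apply_moves([
  {"xyz": [0, 0, 0], "turn": 0},
  {"xyz": [0, 0, 0], "turn": 0},
  {"xyz": [0, 0, 0], "turn": 0},
  {"xyz": [0, 0, 0], "turn": 0},
  {"xyz": [0, 0, 0], "turn": 0},
  {"xyz": [0, 0, 0], "turn": 0},
  {"xyz": [0, 0, 0], "turn": 0},
  {"xyz": [0, 0, 0], "turn": 0},
], gripper=0.1, newtons=25)

```text
time: 24.45
tool_pos: [0.535, 0.1437, 0.1266]
tool_rot: [3.141, 0.0, 0.014]
contact_force: [-0.1, -2.0, 0.2]
opening: 0.0239
```

Run:
```python
from cell import robot
s=robot.observe();print(s["tool_pos"],s["tool_rot"],s["contact_force"],s["torque"],s["opening"])
```

```text
[0.53495009 0.14370476 0.12657888] [3.14091259e+00 6.95624854e-05 1.38109621e-02] [-0.12828236 -2.00517852  0.21881205] [-0.64704768  0.016494    0.03773689] 0.023852595676255226
```

Call:
apply_moves([
  {"xyz": [0, 0.4, 0], "turn": 0.02},
  {"xyz": [0, 0, 0], "turn": 0.02},
  {"xyz": [0, 0, 0], "turn": 0.015},
  {"xyz": [0, 0, 0], "turn": 0},
  {"xyz": [0, 0, 0], "turn": 0},
  {"xyz": [0, 0, 0], "turn": 0},
])

```text
time: 25.2
tool_pos: [0.5349, 0.1436, 0.1266]
tool_rot: [3.141, 0.0, -0.041]
contact_force: [-0.1, -3.1, -0.1]
opening: 0.0239
```

Call:
apply_moves([
  {"xyz": [0, 0, 0], "turn": 0},
  {"xyz": [0, 0, 0], "turn": 0},
  {"xyz": [0, 0, 0], "turn": 0},
  {"xyz": [0, 0, 0], "turn": 0},
  {"xyz": [0, 0, 0], "turn": 0},
  {"xyz": [0, 0, 0], "turn": 0},
], gripper=0.8, newtons=5)

```text
time: 25.95
tool_pos: [0.5349, 0.1437, 0.1266]
tool_rot: [3.142, 0.0, -0.041]
contact_force: [0.7, 0.6, 0.1]
opening: 0.073
```

Call:
apply_moves([
  {"xyz": [0, 0, -10], "turn": 0},
  {"xyz": [0, 0, -30], "turn": 0},
  {"xyz": [0, 0, -40], "turn": 0},
  {"xyz": [0, 40, 0], "turn": 0},
  {"xyz": [-10, 50, 0], "turn": 0},
  {"xyz": [-15, 50, 0], "turn": 0},
  {"xyz": [0, 0, 0], "turn": 0},
  {"xyz": [0, 0, 0], "turn": 0},
  {"xyz": [0, 0, 0], "turn": 0},
])

```text
time: 27.08
tool_pos: [0.5045, 0.0058, 0.2068]
tool_rot: [-3.141, -0.0, -0.04]
contact_force: [-0.4, 0.4, 0.5]
opening: 0.0735
```

Run:
```python
from h import *
from cell import robot
s=grab("w10");print(s["time"],s["tool_pos"],s["tool_rot"])
w=np.load("w10.npz");c=robot.read_camera("scene")["frame"]
im=np.zeros((500,800,3),np.uint8);f=w["frame"][38:138,59:159]
im[:,:500]=cv2.resize(f,None,fx=5,fy=5,interpolation=2)
im[:300,500:]=cv2.resize(c[180:220,265:305],(300,300),interpolation=2);cv2.imwrite("pics/c10.png",im)
```

```text
27.075 [0.50453651 0.00582384 0.20681602] [-3.14146211e+00 -4.59155873e-04 -3.97894323e-02]
```

View pics/c10.png

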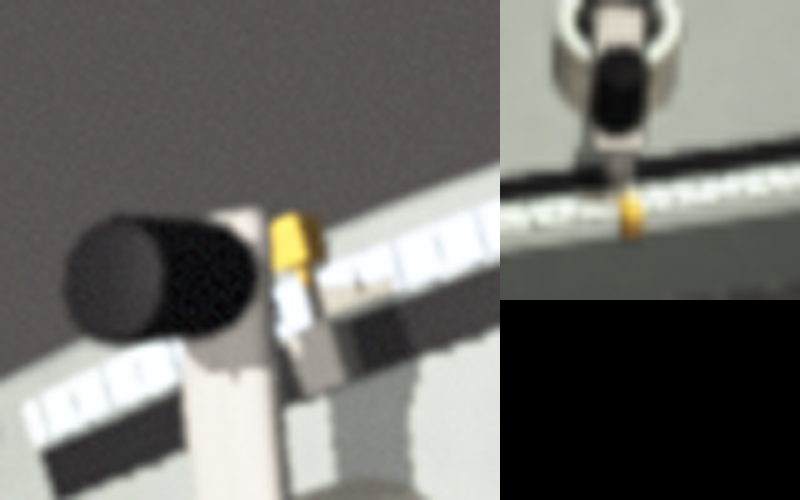

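Run:
```python
from h import *
from cell import robot
a=.219;A=np.array([[np.cos(a),np.sin(a)],[-np.sin(a),np.cos(a)]])
P=lambda x,y,z:A@wray("w10",59+x/5,38+y/5,z)[:2]*1e3
print(P(304,283,.066),P(310,286,.066))
s=robot.observe();print(s["time"],s["contact_force"],s["qvel"].round(4))
robot.hand_in()
```

```text
[621.99611164  14.17777269] [620.86864757  12.98889748]
27.175 [-0.77070176  0.36916259 -0.87784807] [-0.0029  0.0003  0.0042 -0.0029 -0.0014 -0.0016]
the job is handed in; nothing more can be done
```

I fitted the larger grey crank onto the star, wound it clockwise until the pointer was level with the clip, released it, and handed the job in at 27 s. I viewed 10 pictures.

- **Fitting:** the crank touched the star with its mouth about 17 mm above the floor. I pressed with about 8 N, briefly 12 N, and turned clockwise until it dropped in. It stopped at the floor with its mouth computed at z = 0.060 m, level with the case's top.
- **Winding:** after the first wind the wrist camera put the pointer about 2.4 mm short of the clip, and the scene camera about 2.6 mm. I gripped the crank again and turned it another 0.055 rad.
- **Last checks:** the final wrist picture puts the pointer about 1.2 mm from the clip, and the scene view agrees to about 1 mm. The limit is 4 mm. The gripper was open and clear of everything, and in the last views the crank stood in the collar. I did not measure its height again after the second release.
- **Disagreements:** the top camera put the crank and collar 2–4 mm away from the wrist camera, so I used the wrist camera. The pictures of the pointer were oblique, so a few mm of error in its assumed height could shift that reading by up to about 2 mm.
- **Bystanders:** nothing I moved went near the bottle, microphone or switch box, but I did not measure their positions again.

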